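# Wet the pair of porous stones and hold their carrier up to drain

## Task

Wet the two porous stones that stand in their wire carrier in the drip tray: with the carrier still in the tray, press the sprung nozzle cap of the spray bottle all the way down and let it spring back up. Then take the carrier by the black grip of its bail, lift it straight up, level, with both stones lying in it, and let it drain about 10 cm above the tray floor, right over the tray and lined up with it. Finish still holding it there, steady and level in the air, with the other things on the bench left alone.

Things in the scene. Friction and masses are not known exactly. Their poses are not given: they have to be found in the camera images.
- tray (a point): centre of the inside floor of the fixed grey drip tray, 4 mm above the bench. Tray: outside 96 mm along its x, 164 mm along y, walls 24 mm high, inside 85 x 154 mm. x points from the tray to the bottle, y along the tray's long side, z up
- cap_top (a point): centre of the round, nearly flat top (32 mm diameter, 147 mm above the bench) of the black sprung nozzle cap of the spray bottle; its short nozzle points along -x at the tray. It moves down with the cap
- spray_cap (a joint): travel of the nozzle cap: 0 up at rest, 0.008 m fully down (stop). A spring pushes it back up: about 2 N at rest, 8 N fully down
- carrier_grip (a point): centre of the black rubber grip (46 mm along x, 12 mm wide along y, 16 mm high) on the steel bail of the loose wire carrier, over its middle, 106 mm above its underside and 110 mm above the bench at the start; the bail's legs go down at x = +36 and -36 mm. Axes: x along the grip, y along the carrier's long side, z up; at the start they agree with the tray's within 0.03 rad
- carrier: the wire carrier, origin in the middle of its underside (106 mm under the grip centre), same axes: an open basket 76 mm along x, 146 mm along y, rim 27 mm high, on four short feet; it stands on the tray floor with 3 to 5 mm of play at its sides. With both stones it weighs 0.25 to 0.42 kg
- spray_station: the whole fixed station, origin under the tray's centre at bench height, same axes as the tray: the drip tray and, 130 mm from its centre along +x, a white spray bottle (60 mm diameter) strapped upright on a steel foot plate
- berth_left (a point): centre of the lying place of a stone in the +y half of the carrier, 35 mm from its middle, at the height of half a stone
- berth_right (a point): the same in the -y half of the carrier
- stone_left_mid (a point): centre of the porous stone in the +y half of the carrier: a flat round disc, 62 mm diameter, 10 mm thick, loose in its berth with about 3 mm of play
- stone_right_mid (a point): centre of the porous stone in the -y half of the carrier: 60 mm diameter, 10 mm thick, loose in its berth
- moisture_tin: bystander: round white moisture tin with lid, 64 mm diameter, 34 mm high, on the bench on the +y side of the tray; origin under its centre
- spare_stone: bystander: a third porous stone, 62 mm diameter, 10 mm thick, lying on the bench on the +y side of the bottle; origin under its centre
- sample_cap: bystander: pale round sample cap with a grooved side, a hole in its top and a small brass side port, 62 x 81 x 36 mm, on the bench on the -y side of the station; origin under its centre
Not all that is in view belongs to the job. What is shaped like the part that bears stone_right_mid but blue, red or yellow is not meant.

How it is judged:
By the outcome, as a careful person would: the job done as asked, in the order asked, and still so for the second after the job is handed in, while the arm keeps its last pose, push and grip.
It also fails if it takes over 40 s, if anything falls off the work surface, if the arm or the gripper's body presses on something with over 40 N, if the wrist force passes 120 N, or if a joint passes its speed limit or range.

## Robot

A 6-joint arm with a two-finger parallel gripper is mounted at the origin on a cart in front of the work surface, level with it; the furniture and walls round the work are solid. World frame = base frame: x ahead of the robot, y to its left, z up, the work surface at z = 0. Lengths are in m, angles in rad, forces in N, time in s.
With the tool pointing down it reaches from about 0.25 to 0.725 m from the base axis. Payload 4 kg.
Tool frame: the origin (TCP) lies midway between the tips of the shut fingers; the grasp point (between the pads) lies 19 mm behind it; z points along the fingers, y is the line along which they close (so a half turn about z gives the same grasp; the last joint's range is limited). The gripper opens to 85 mm and grips with 20 to 120 N. Pads are 22 mm wide; open, the fingers measure 114 mm over their backs; the gripper's body (76 mm by 85 mm) begins 54 mm behind the grasp point. The pads swing forward as they close: fully open they stand 13 mm farther back than shut.
Start: joints at [1.249, 0.241, 0.005, 1.335, 0, 1.571], TCP at [0.158, 0.474, 0.231] pointing down, gripper open.
Joint ranges: [-2.72, 2.72], [-1.05, 1.87], [-1.09, 1.28], [-1.99, 2.15], [-1.42, 1.44], [-3.14, 3.14]. Speed limits (rad/s): [2.79, 2.79, 3.14, 3.14, 3.14, 3.14].

## Interface

Orientations are given as a unit quaternion [x, y, z, w].
In Python, from workcell import bot gives the robot as it stands. The module is installed in compiled form; this text tells all that it offers.
- The arm moves only by the tool jog_arm, never from a script. Its argument "deltas" is a list of rows, each an object with "fingers": the opening, from 0 (shut) to 1 (fully open); "delta_pos": the shift along the tool's x, y, z normalised to -1 to 1, where 1 is 300 mm, a list of three; "yaw": the turn about the tool's z normalised to -1 to 1, where 1 is pi/4 rad. A call has 1 to 12 rows; each row is the pose to reach, as a shift and turn from the pose commanded when the call began, along the tool's axes at that moment; what a row does not reach only later rows make up. A row lasts 1/10 s, in which the tool goes at most 50 mm and 8.59 degrees, less where a joint would pass 70% of its speed; a pose out of reach is approached as far as the arm can. A call with a number of a shift or a turn outside -1 to 1 is refused whole. A call with a gripper value outside its range is refused whole. The fingers move at their own pace and stop on an object; the grip force is fixed at half the most. Time passes only in rows, so rows that repeat a pose let the fingers close. It gives the time, the measured TCP pose, the force, the opening and the grip force at its end, in the units of the state.
- bot.get_obs(): the state, without advancing time (a new reading comes with each control period).
- bot.camera(name): name is "scene" or "top"; returns a dict with "image" (420x560x3 uint8, red, green, blue), "range_z" (420x560 float32, m along the optical axis (not along the pixel's ray), 0 where there is no reading), "fx", "fy", "cx", "cy" (pixels), "rvec" (rotation vector, rad) and "tvec" (3), from world to camera coordinates, as OpenCV has them. Camera axes: x right, y down, z forward; pixel columns grow to the right and rows downward; lengths in m; the calibration is good to about 2 mm. A picture is of the moment at which its call begins.
- bot.job_done(): hands the job in; it is judged then, once.
The state is a dict: "clock": time; "joint_pos": joint angles; "joint_vel": joint speeds; "tau": joint torques, N m; "eef_pos": TCP position; "tool_rot": TCP orientation; "ft_force": force on the tool from outside, world axes, zero at the start; "ft_torque": the same for the moment, N m; "grip_width": finger opening in m; "grasp_force": force on a finger pad.
Only numpy, scipy, OpenCV 4.12 (cv2) and the standard library are available. Lean on these libraries where they do the work, as an engineer would, in place of code of your own. Each camera call takes 0.05 s, during which the arm holds its last target. There are 200 camera calls.

## Working session

There is one attempt and no reset: what is moved stays moved. The work goes in short steps, Python scripts to look and compute and a tool call to move; the robot and the scene stay as the last step left them, time stands still between calls to the robot, and variables do not carry over. Pictures are saved under pics/ and viewed, at most 10 in all, crops included, and the job is handed in when it is done.

Besides the shell and the picture viewer there is one more tool, called after "Call:" as name([rows], argument=value, ...), one row to a line, values as JSON. jog_arm: Moves the arm, as the interface text tells. Scaled input: -1 to 1 covers 300 mm each way for a shift and pi/4 rad each way for a turn. Its arguments: {"type":"object","properties":{"deltas":{"type":"array","items":{"type":"object","properties":{"fingers":{"type":"number"},"delta_pos":{"type":"array","items":{"type":"number"}},"yaw":{"type":"number"}}}}},"required":["deltas"]}

```bash
mkdir -p pics
cat > h.py <<'E'
import numpy as np, cv2
from workcell import bot
def cam(n):
    c=bot.camera(n); R=cv2.Rodrigues(np.array(c["rvec"],float))[0]; t=np.array(c["tvec"],float).ravel()
    v,u=np.mgrid[0:420,0:560]; z=c["range_z"]
    P=np.stack([(u-c["cx"])/c["fx"]*z,(v-c["cy"])/c["fy"]*z,z],-1)
    W=(P-t)@R; W[z==0]=np.nan
    c.update(R=R,t=t,W=W); return c
def save(c,f): cv2.imwrite(f,c["image"][:,:,::-1])
E
python3 - <<'E'
from h import *
o=bot.get_obs(); print({k:np.round(v,3) for k,v in o.items()})
a=cam("scene");b=cam("top")
im=np.vstack([a["image"],b["image"]]); save(a,"pics/a.png");save(b,"pics/b.png")
for c in(a,b): print(-c["R"].T@c["t"], c["fx"])
E
```

```text
{'clock': np.float64(0.0), 'joint_pos': array([ 1.249,  0.241,  0.004,  1.335, -0.   ,  1.571]), 'joint_vel': array([-0.   ,  0.   , -0.001, -0.001, -0.001,  0.001]), 'tau': array([-2.0000e-03, -3.7233e+01,  2.5240e+01,  1.7000e-02, -0.0000e+00,
        0.0000e+00]), 'eef_pos': array([0.158, 0.474, 0.23 ]), 'tool_rot': array([ 0.16 ,  0.987, -0.001, -0.   ]), 'ft_force': array([-0.052, -0.247, -0.124]), 'ft_torque': array([0.029, 0.027, 0.012]), 'grasp_force': np.float64(0.0), 'grip_width': np.float64(0.086)}
[0.19416726 0.46052991 0.77620564] 491.88345303042297
[0.36319427 0.00480903 0.97158553] 403.69683644608773
```

View pics/a.png

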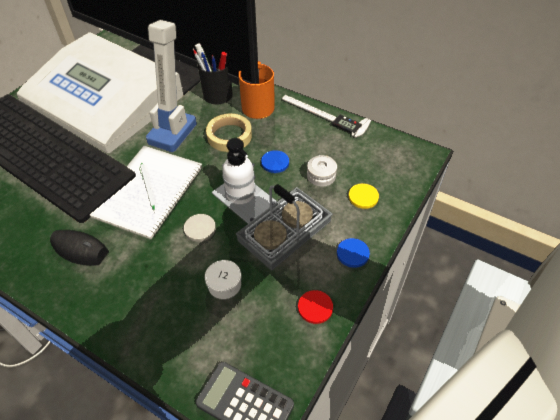

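View pics/b.png

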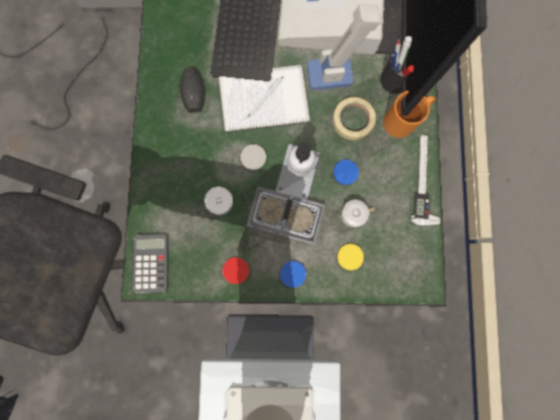

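The scene view shows the bottle cap at about (235,148) and the grip at (285,193). The top view shows the cap at about (303,152) and the grip at (289,211), with the tray's long side roughly along image x. Next I'll measure both.

Run:
```python
from h import *
for n,roi in(("scene",(130,290,200,345)),("top",(130,250,235,335))):
    c=cam(n);W=c["W"];r0,r1,c0,c1=roi
    M=np.zeros((420,560),bool);M[r0:r1,c0:c1]=1
    z=W[...,2]; br=c["image"].max(-1)
    for nm,lo,hi,bm in(("cap",.140,.156,70),("grip",.098,.125,60),("rim",.02,.034,255)):
        m=M&(z>lo)&(z<hi)&(br<bm)
        k,l,s,_=cv2.connectedComponentsWithStats(m.astype(np.uint8))
        for i in np.argsort(-s[1:,4])[:2]+1:
            if s[i,4]<8: continue
            p=W[l==i]; (x,y),(w,h),a=cv2.minAreaRect((p[:,:2]*1000).astype(np.float32))
            print(n,nm,s[i],"mean",p.mean(0).round(4),"rect",round(x),round(y),round(w),round(h),round(a,1),"zmax",np.percentile(p[:,2],95).round(3))
    im=c["image"][r0:r1,c0:c1]; cv2.imwrite(f"pics/{n}_c.png",cv2.resize(im[:,:,::-1],None,fx=4,fy=4,interpolation=cv2.INTER_CUBIC))
a=cv2.imread("pics/scene_c.png");b=cv2.imread("pics/top_c.png")
o=np.zeros((600,800,3),np.uint8)
a=cv2.resize(a,(400,int(a.shape[0]*400/a.shape[1])));b=cv2.resize(b,(400,480))
o[:a.shape[0],:400]=a;o[:480,400:]=b;cv2.imwrite("pics/c.png",o)
```

```text
scene cap [227 138  20  18 209] mean [ 0.6089 -0.0575  0.1467] rect 607 -61 40 29 10.0 zmax 0.15
scene grip [274 184  21  20 195] mean [ 0.488  -0.0263  0.1158] rect 489 -28 13 45 75.4 zmax 0.12
scene grip [227 151  18  14 171] mean [ 0.6099 -0.0529  0.1178] rect 611 -55 33 23 28.2 zmax 0.123
scene rim [ 236  187   97   78 2551] mean [ 0.4878 -0.0233  0.0268] rect 488 -29 168 100 75.4 zmax 0.032
scene rim [206 130  22  16 154] mean [ 0.7408 -0.1537  0.0255] rect 744 -155 22 65 78.9 zmax 0.029
top cap [297 142  14  19 166] mean [ 0.6123 -0.0606  0.1464] rect 610 -60 25 41 75.1 zmax 0.149
top grip [283 200   9  19  83] mean [ 0.4887 -0.0289  0.1176] rect 489 -29 9 41 77.0 zmax 0.12
top rim [ 247  187   78   58 1950] mean [ 0.4892 -0.0292  0.0258] rect 488 -30 167 99 75.8 zmax 0.031
top rim [287 161  30  16  62] mean [ 0.5954 -0.0636  0.0284] rect 598 -64 72 31 80.7 zmax 0.033
```

View pics/c.png

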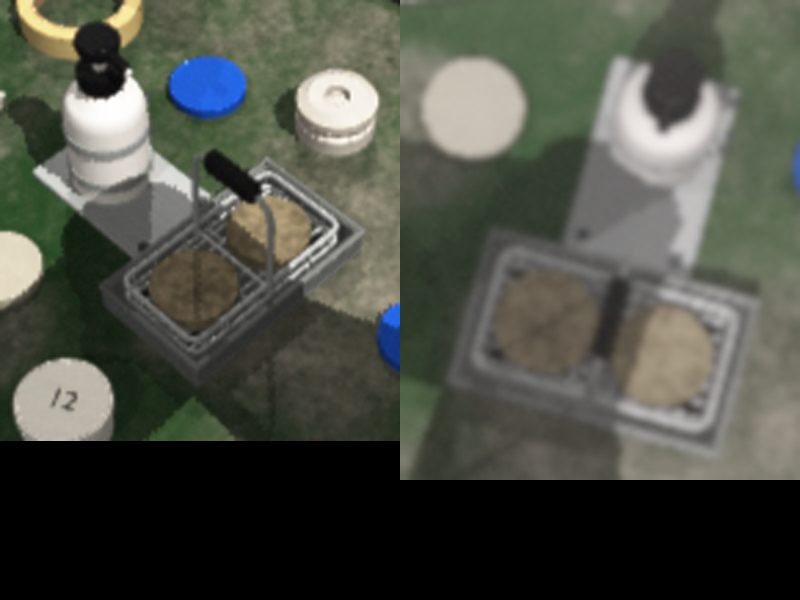

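The two views agree on the key positions:

| Item | Value |
|---|---|
| Tray centre | about (0.4885, -0.0295) |
| Station x axis | about -14.4° |
| Cap centre | about (0.614, -0.062), which is tray + 130 mm and matches the measured blob |
| Grip | about (0.4887, -0.0288) |

I'll go to the cap first with the fingers shut.

Call:
jog_arm([
  {"fingers": 0, "delta_pos": [-1, -0.6, 0], "yaw": -0.089},
  {"fingers": 0, "delta_pos": [-1, -0.6, 0], "yaw": -0.089},
  {"fingers": 0, "delta_pos": [-1, -0.6, 0], "yaw": -0.089},
  {"fingers": 0, "delta_pos": [-1, -0.6, 0], "yaw": -0.089},
  {"fingers": 0, "delta_pos": [-1, -0.6, 0], "yaw": -0.089},
  {"fingers": 0, "delta_pos": [-1, -0.6, 0], "yaw": -0.089},
  {"fingers": 0, "delta_pos": [-1, -0.6, 0], "yaw": -0.089},
  {"fingers": 0, "delta_pos": [-1, -0.6, 0], "yaw": -0.089},
])

```text
clock: 1.0
eef_pos: [0.389, 0.2042, 0.2312]
tool_rot: [0.13, 0.991, -0.001, 0.001]
ft_force: [-0.1, 0.5, 0.9]
grip_width: 0.0001
grasp_force: 0.0
```

```bash
cat >> h.py <<'E'
from scipy.spatial.transform import Rotation as Ro
def go(p,ang):
    o=bot.get_obs(); R=Ro.from_quat(o["tool_rot"]).as_matrix()
    d=R.T@(np.array(p)-o["eef_pos"]); y=np.degrees(np.arctan2(R[1,1],R[0,1]))
    print("t",round(float(o["clock"]),2),"pos",o["eef_pos"].round(4),"j",o["joint_pos"].round(2),"F",o["ft_force"].round(1),"w",round(float(o["grip_width"]),4),"gf",round(float(o["grasp_force"]),1),"tilt",R[:,2].round(3))
    print("delta",(d/.3).round(4),"norm",np.linalg.norm(d).round(3),"yang",y.round(1),"yaw",round(-np.radians(ang-y)/(np.pi/4),3))
E
python3 -c "
from h import *
go([.614,-.062,.170],75.6)"
```

```text
t 1.0 pos [0.389  0.2042 0.2312] j [ 0.48  0.12 -0.14  1.31 -0.    0.75] F [-0.1  0.5  0.9] w 0.0001 gf 0.0 tilt [ 0.001 -0.001 -1.   ]
delta [-0.9537 -0.663   0.2063] norm 0.354 yang 75.0 yaw -0.013
```

Call:
jog_arm([
  {"fingers": 0, "delta_pos": [-0.954, -0.663, 0], "yaw": -0.013},
  {"fingers": 0, "delta_pos": [-0.954, -0.663, 0], "yaw": -0.013},
  {"fingers": 0, "delta_pos": [-0.954, -0.663, 0], "yaw": -0.013},
  {"fingers": 0, "delta_pos": [-0.954, -0.663, 0], "yaw": -0.013},
  {"fingers": 0, "delta_pos": [-0.954, -0.663, 0], "yaw": -0.013},
  {"fingers": 0, "delta_pos": [-0.954, -0.663, 0], "yaw": -0.013},
  {"fingers": 0, "delta_pos": [-0.954, -0.663, 0], "yaw": -0.013},
  {"fingers": 0, "delta_pos": [-0.954, -0.663, 0.2], "yaw": -0.013},
  {"fingers": 0, "delta_pos": [-0.954, -0.663, 0.2], "yaw": -0.013},
  {"fingers": 0, "delta_pos": [-0.954, -0.663, 0.2], "yaw": -0.013},
])

```text
clock: 2.0
eef_pos: [0.6105, -0.0541, 0.168]
tool_rot: [0.12, 0.993, 0.0, -0.004]
ft_force: [-0.5, 0.2, -0.0]
grip_width: 0.0002
grasp_force: 0.0
```

```bash
python3 -c "
from h import *
go([.614,-.062,.148],75.6)
a=cam('scene'); cv2.imwrite('pics/d.png',cv2.resize(a['image'][100:260,170:370,::-1],(800,640))[:600])"
```

```text
t 2.0 pos [ 0.6105 -0.0541  0.168 ] j [-0.09  0.5   0.22  1.3   0.    0.15] F [-0.5  0.2 -0. ] w 0.0002 gf 0.0 tilt [-0.009  0.001 -1.   ]
delta [-0.0182 -0.0228  0.0665] norm 0.022 yang 76.2 yaw 0.013
```

View pics/d.png

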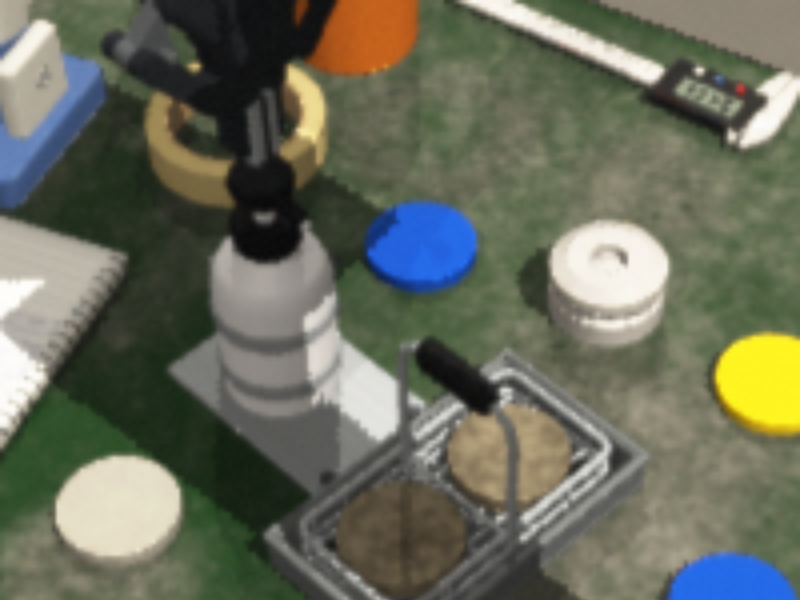

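The crop shows the shut fingertips just above the cap at about (262,180). I'll settle there and then descend to just above the cap.

Call:
jog_arm([
  {"fingers": 0, "delta_pos": [0, 0, 0.05], "yaw": 0},
  {"fingers": 0, "delta_pos": [0, 0, 0.05], "yaw": 0},
  {"fingers": 0, "delta_pos": [0, 0, 0.05], "yaw": 0},
])

```text
clock: 2.35
eef_pos: [0.6137, -0.0543, 0.1583]
tool_rot: [0.12, 0.993, 0.0, 0.001]
ft_force: [0.7, -0.5, 0.5]
grip_width: 0.0002
grasp_force: 0.0
```

```bash
python3 -c "
from h import *
go([.614,-.062,.139],75.6)"
```

```text
t 2.35 pos [ 0.6137 -0.0543  0.1583] j [-0.09  0.51  0.2   1.27  0.    0.15] F [ 0.7 -0.5  0.5] w 0.0002 gf 0.0 tilt [ 0.002 -0.    -1.   ]
delta [-0.0068 -0.0248  0.0644] norm 0.021 yang 76.2 yaw 0.014
```

Call:
jog_arm([
  {"fingers": 0, "delta_pos": [-0.007, -0.025, 0.01], "yaw": 0.014},
  {"fingers": 0, "delta_pos": [-0.007, -0.025, 0.025], "yaw": 0.014},
  {"fingers": 0, "delta_pos": [-0.007, -0.025, 0.04], "yaw": 0.014},
  {"fingers": 0, "delta_pos": [-0.007, -0.025, 0.055], "yaw": 0.014},
  {"fingers": 0, "delta_pos": [-0.007, -0.025, 0.062], "yaw": 0.014},
  {"fingers": 0, "delta_pos": [-0.007, -0.025, 0.062], "yaw": 0.014},
])

```text
clock: 2.95
eef_pos: [0.6142, -0.0635, 0.1395]
tool_rot: [0.126, 0.992, -0.0, 0.001]
ft_force: [-2.2, -1.7, 9.2]
grip_width: 0.0003
grasp_force: 4.6
```

```bash
python3 -c "
from h import *
go([.614,-.062,.139],75.6)"
```

```text
t 2.95 pos [ 0.6142 -0.0635  0.1395] j [-0.1   0.52  0.18  1.22 -0.    0.15] F [-2.2 -1.7  9.2] w 0.0003 gf 4.6 tilt [ 0.002 -0.001 -1.   ]
delta [0.002  0.0048 0.0016] norm 0.002 yang 75.5 yaw -0.002
```

Call:
jog_arm([
  {"fingers": 0, "delta_pos": [0, 0, 0.004], "yaw": 0},
  {"fingers": 0, "delta_pos": [0, 0, 0.008], "yaw": 0},
  {"fingers": 0, "delta_pos": [0, 0, 0.008], "yaw": 0},
])

```text
clock: 3.25
eef_pos: [0.6143, -0.0636, 0.1393]
tool_rot: [0.126, 0.992, -0.0, 0.002]
ft_force: [-5.0, -0.7, 17.4]
grip_width: 0.0
grasp_force: 9.0
```

The force rose to 17 N with almost no further travel, so the cap is on its stop. Now I'll release it.

Call:
jog_arm([
  {"fingers": 0, "delta_pos": [0, 0, -0.03], "yaw": 0},
  {"fingers": 0, "delta_pos": [0, 0, -0.12], "yaw": 0},
  {"fingers": 0, "delta_pos": [0, 0, -0.25], "yaw": 0},
  {"fingers": 0, "delta_pos": [0, 0, -0.25], "yaw": 0},
  {"fingers": 0, "delta_pos": [0, 0, -0.25], "yaw": 0},
])

```text
clock: 3.75
eef_pos: [0.6142, -0.0631, 0.2111]
tool_rot: [0.126, 0.992, 0.0, 0.001]
ft_force: [0.1, -0.3, -0.1]
grip_width: 0.0002
grasp_force: 0.0
```

```bash
python3 -c "
from h import *
c=cam('scene');W=c['W'];z=W[...,2]
M=np.zeros((420,560),bool);M[125:200,215:300]=1
m=M&(z>.13)&(z<.156)&(c['image'].max(-1)<70); print(m.sum(),np.nanpercentile(z[m],[50,95]))
go([.4887,-.0288,.190],75.6)"
```

```text
232 [0.14719903 0.14982135]
t 3.8 pos [ 0.6133 -0.063   0.2096] j [-0.1   0.49  0.31  1.39  0.    0.15] F [-0.1  0.2 -0.7] w 0.0002 gf 0.0 tilt [-0.001  0.    -1.   ]
delta [0.4307 0.0065 0.0658] norm 0.131 yang 75.5 yaw -0.002
```

The cap has sprung back up to 0.147. Next I'll move over the grip with the fingers opening.

Call:
jog_arm([
  {"fingers": 1, "delta_pos": [0.431, 0.007, 0], "yaw": -0.002},
  {"fingers": 1, "delta_pos": [0.431, 0.007, 0], "yaw": -0.002},
  {"fingers": 1, "delta_pos": [0.431, 0.007, 0], "yaw": -0.002},
  {"fingers": 1, "delta_pos": [0.431, 0.007, 0], "yaw": -0.002},
  {"fingers": 1, "delta_pos": [0.431, 0.007, 0.1], "yaw": -0.002},
  {"fingers": 1, "delta_pos": [0.431, 0.007, 0.1], "yaw": -0.002},
  {"fingers": 1, "delta_pos": [0.431, 0.007, 0.1], "yaw": -0.002},
  {"fingers": 1, "delta_pos": [0.431, 0.007, 0.1], "yaw": -0.002},
])

```text
clock: 4.6
eef_pos: [0.4897, -0.0288, 0.1806]
tool_rot: [0.125, 0.992, 0.0, 0.0]
ft_force: [0.1, 0.2, 0.3]
grip_width: 0.0856
grasp_force: 0.0
```

```bash
python3 -c "
from h import *
go([.4887,-.0288,.091],75.6)
a=cam('scene'); cv2.imwrite('pics/e.png',cv2.resize(a['image'][120:270,200:360,::-1],(640,600)))"
```

```text
t 4.6 pos [ 0.4897 -0.0288  0.1806] j [-0.06  0.25 -0.12  1.2  -0.    0.19] F [0.1 0.2 0.3] w 0.0856 gf 0.0 tilt [ 0. -0. -1.]
delta [ 0.0034 -0.0008  0.2988] norm 0.09 yang 75.6 yaw 0.0
```

View pics/e.png

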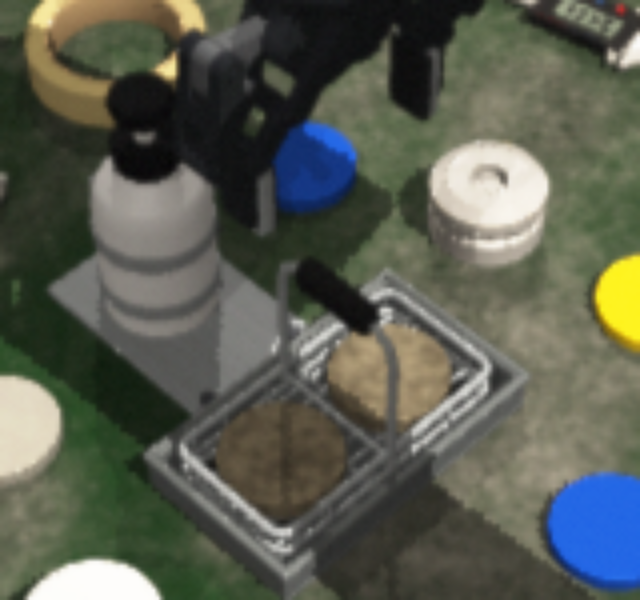

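The crop shows the open fingers straddling the grip at (338,293), with both stones in their berths. I'll descend, close slowly and check.

Call:
jog_arm([
  {"fingers": 1, "delta_pos": [0.003, -0.001, 0.1], "yaw": 0},
  {"fingers": 1, "delta_pos": [0.003, -0.001, 0.2], "yaw": 0},
  {"fingers": 1, "delta_pos": [0.003, -0.001, 0.27], "yaw": 0},
  {"fingers": 1, "delta_pos": [0.003, -0.001, 0.298], "yaw": 0},
  {"fingers": 1, "delta_pos": [0.003, -0.001, 0.298], "yaw": 0},
  {"fingers": 0.4, "delta_pos": [0.003, -0.001, 0.298], "yaw": 0},
  {"fingers": 0.3, "delta_pos": [0.003, -0.001, 0.298], "yaw": 0},
  {"fingers": 0.2, "delta_pos": [0.003, -0.001, 0.298], "yaw": 0},
  {"fingers": 0.1, "delta_pos": [0.003, -0.001, 0.298], "yaw": 0},
  {"fingers": 0, "delta_pos": [0.003, -0.001, 0.298], "yaw": 0},
  {"fingers": 0, "delta_pos": [0.003, -0.001, 0.298], "yaw": 0},
  {"fingers": 0, "delta_pos": [0.003, -0.001, 0.298], "yaw": 0},
])

```text
clock: 5.85
eef_pos: [0.4883, -0.0288, 0.0915]
tool_rot: [0.125, 0.992, -0.0, 0.0]
ft_force: [-1.2, -0.5, 3.8]
grip_width: 0.0111
grasp_force: 59.0
```

```bash
python3 -c "
from h import *
go([.4887,-.0288,.191],75.6)"
```

```text
t 5.85 pos [ 0.4883 -0.0288  0.0915] j [-0.06  0.33 -0.26  0.98 -0.    0.19] F [-1.2 -0.5  3.8] w 0.0111 gf 59.0 tilt [ 0.001 -0.    -1.   ]
delta [-0.0014  0.0004 -0.3318] norm 0.1 yang 75.6 yaw 0.0
```

Gripped at 11 mm opening and 59 N. I'll lift 100 mm, smoothly and slowly.

Call:
jog_arm([
  {"fingers": 0, "delta_pos": [0, 0, -0.008], "yaw": 0},
  {"fingers": 0, "delta_pos": [0, 0, -0.02], "yaw": 0},
  {"fingers": 0, "delta_pos": [0, 0, -0.04], "yaw": 0},
  {"fingers": 0, "delta_pos": [0, 0, -0.065], "yaw": 0},
  {"fingers": 0, "delta_pos": [0, 0, -0.09], "yaw": 0},
  {"fingers": 0, "delta_pos": [0, 0, -0.115], "yaw": 0},
  {"fingers": 0, "delta_pos": [0, 0, -0.14], "yaw": 0},
  {"fingers": 0, "delta_pos": [0, 0, -0.165], "yaw": 0},
  {"fingers": 0, "delta_pos": [0, 0, -0.19], "yaw": 0},
  {"fingers": 0, "delta_pos": [0, 0, -0.21], "yaw": 0},
  {"fingers": 0, "delta_pos": [0, 0, -0.22], "yaw": 0},
  {"fingers": 0, "delta_pos": [0, 0, -0.22], "yaw": 0},
])

```text
clock: 7.05
eef_pos: [0.4884, -0.0288, 0.1574]
tool_rot: [0.125, 0.992, 0.0, 0.0]
ft_force: [0.4, 0.0, -3.1]
grip_width: 0.0111
grasp_force: 58.4
```

```bash
python3 -c "
from h import *
go([.4885,-.0292,.1915],75.6)"
```

```text
t 7.05 pos [ 0.4884 -0.0288  0.1574] j [-0.06  0.26 -0.16  1.14  0.    0.19] F [ 0.4  0.  -3.1] w 0.0111 gf 58.4 tilt [ 0.001 -0.    -1.   ]
delta [-0.0009 -0.0012 -0.1136] norm 0.034 yang 75.6 yaw 0.0
```

Call:
jog_arm([
  {"fingers": 0, "delta_pos": [0, 0, -0.01], "yaw": 0},
  {"fingers": 0, "delta_pos": [0, 0, -0.03], "yaw": 0},
  {"fingers": 0, "delta_pos": [0, 0, -0.055], "yaw": 0},
  {"fingers": 0, "delta_pos": [0, 0, -0.08], "yaw": 0},
  {"fingers": 0, "delta_pos": [0, 0, -0.1], "yaw": 0},
  {"fingers": 0, "delta_pos": [0, 0, -0.114], "yaw": 0},
  {"fingers": 0, "delta_pos": [0, 0, -0.114], "yaw": 0},
  {"fingers": 0, "delta_pos": [0, 0, -0.114], "yaw": 0},
  {"fingers": 0, "delta_pos": [0, 0, -0.114], "yaw": 0},
])

```text
clock: 7.95
eef_pos: [0.4877, -0.0287, 0.1907]
tool_rot: [0.125, 0.992, -0.0, -0.0]
ft_force: [0.3, -0.3, -3.7]
grip_width: 0.011
grasp_force: 58.4
```

Run:
```python
from h import *
go([.4885,-.0292,.1915],75.6)
for n in("scene","top"):
    c=cam(n);W=c["W"];z=W[...,2];xy=W[...,:2]-[.4885,-.0295]
    a=np.radians(-14.4);X=xy@[np.cos(a),np.sin(a)];Y=xy@[-np.sin(a),np.cos(a)]
    m=(abs(X)<.055)&(abs(Y)<.09)
    for nm,lo,hi in(("rim",.124,.137),("tray",.018,.03)):
        k=m&(z>lo)&(z<hi)
        if k.sum()<20: continue
        xs,ys,zs=X[k],Y[k],z[k]
        A=np.c_[xs,ys,np.ones_like(xs)]; f=np.linalg.lstsq(A,zs,rcond=None)[0]
        r=cv2.minAreaRect((np.c_[xs,ys]*1000).astype(np.float32))
        print(n,nm,k.sum(),"x",np.percentile(xs,[1,99]).round(4),"y",np.percentile(ys,[1,99]).round(4),"plane",f.round(3),[np.round(q,1) for q in r])
    if n=="scene": cv2.imwrite('pics/f.png',cv2.resize(c['image'][110:270,190:370,::-1],(675,600)))
```

```text
t 7.95 pos [ 0.4877 -0.0287  0.1907] j [-0.06  0.24 -0.1   1.23 -0.    0.19] F [ 0.3 -0.3 -3.7] w 0.011 gf 58.4 tilt [-0.001  0.    -1.   ]
delta [-0.0029 -0.0008 -0.0025] norm 0.001 yang 75.6 yaw 0.0
scene rim 1852 x [-0.0377  0.037 ] y [-0.071   0.0729] plane [-0.007  0.     0.127] [array([-0.2, -0. ]), array([149.,  78.]), np.float64(89.5)]
scene tray 710 x [-0.0503  0.0479] y [-0.0824  0.0834] plane [-0.015  0.005  0.024] [array([-0.1,  0.1]), array([101.3, 167.5]), np.float64(0.1)]
top rim 28 x [-0.0336 -0.0023] y [0.0694 0.0734] plane [0.043 0.052 0.127] [array([-17.9,  71.4]), array([ 4.1, 32.5]), np.float64(89.5)]
top tray 34 x [-0.0488  0.0178] y [0.0783 0.0833] plane [-0.007  0.111  0.016] [array([-15.4,  80.9]), array([67.7,  4.9]), np.float64(1.0)]
```

View pics/f.png

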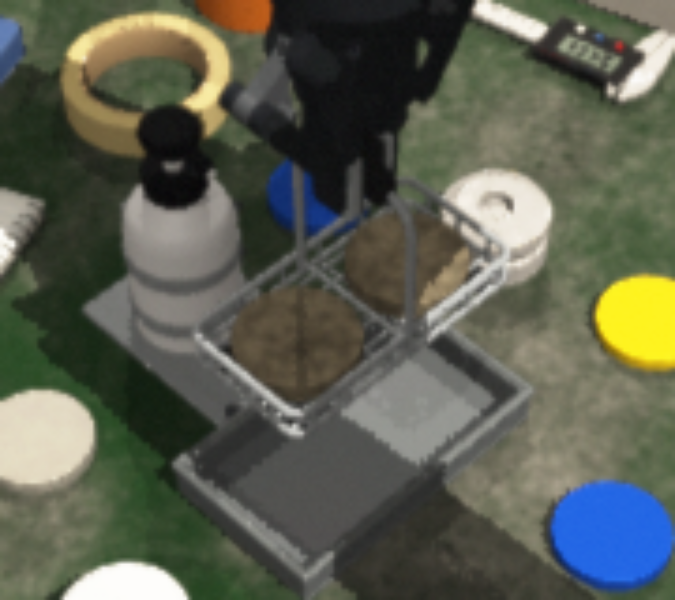

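The crop shows the carrier level above the tray, with both stones at (297,342) and (400,258). It is centred and aligned to within about 0.5 mm and 0.6°. I'll hold briefly and hand in.

Call:
jog_arm([
  {"fingers": 0, "delta_pos": [0, 0, 0], "yaw": 0},
  {"fingers": 0, "delta_pos": [0, 0, 0], "yaw": 0},
  {"fingers": 0, "delta_pos": [0, 0, 0], "yaw": 0},
  {"fingers": 0, "delta_pos": [0, 0, 0], "yaw": 0},
  {"fingers": 0, "delta_pos": [0, 0, 0], "yaw": 0},
  {"fingers": 0, "delta_pos": [0, 0, 0], "yaw": 0},
  {"fingers": 0, "delta_pos": [0, 0, 0], "yaw": 0},
  {"fingers": 0, "delta_pos": [0, 0, 0], "yaw": 0},
])

```text
clock: 8.85
eef_pos: [0.488, -0.0288, 0.1911]
tool_rot: [0.125, 0.992, -0.0, 0.0]
ft_force: [-0.5, -0.4, -2.8]
grip_width: 0.0108
grasp_force: 58.4
```

```bash
python3 -c "
from h import *
go([.4885,-.0292,.1915],75.6)
print(bot.job_done())"
```

```text
t 8.85 pos [ 0.488  -0.0288  0.1911] j [-0.06  0.24 -0.1   1.23 -0.    0.19] F [-0.5 -0.4 -2.8] w 0.0108 gf 58.4 tilt [-0. -0. -1.]
delta [-0.0019 -0.001  -0.0013] norm 0.001 yang 75.6 yaw 0.0
the job is handed in; nothing more can be done
None
```

I pressed the cap to its stop and it sprang back up; the carrier, with both stones in it, is now held level about 10 cm above the tray floor, centred and aligned, and the job was handed in at 8.85 s (no verdict was returned).

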